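# Fill the candle dish, then turn it in the air with the ball kept centred

### The job

Set the two tea lights into the two empty cups of the candle dish, one in each, while the dish stands on its grey felt mat. Then lift the dish straight up by its handle, still crosswise to the mat, to about 10 cm above it, and there turn it a quarter turn (either way) so that it is in line with the mat's length, keeping it level and centred over the mat so that the loose ball stays in the middle of its hollow. Finish while still holding it there, still and level, so that the mat can be wiped underneath; leave the other things alone.

Things in the scene. Friction and masses are not known exactly. Their poses are not given: they have to be found in the camera images.
- mat: flat oblong grey felt table mat, 240 x 150 x 6 mm, fixed on the worktop; origin at the centre of its underside (top 6 mm above it), x along its 240 mm length, z up
- dish: wooden candle dish, loose, 0.4 kg: a plank 252 mm long (x, round ends) x 124 (y) x 8 mm, at the start across the mat (its x at a right angle to the mat's x within 0.2 rad). Origin: centre of its underside, z up. White round hollow 96 mm wide (rim 21 mm up) in the middle, a steel ring cup near each end, a handle across the middle: posts at y = +-55 mm carry a bar along y, top 90 mm up
- dish_grip (a point): centre of the handle's wooden grip, 81 mm above the dish's underside, straight above its middle and near the balance point; grip 14 mm thick (dish x), 66 mm long (dish y), 18 mm high; the top of the ball below is about 39 mm lower than this point. The fingers close along the dish's x
- dish_middle (a point): the point where the ball's centre is when it rests in the middle of the hollow, 27 mm above the dish's underside
- ball_center (a point): centre of the loose white ball, 30 mm diameter, 35 g, that lies in the dish's hollow (a shallow cone rising about 13 degrees round a small flat) and rolls when the dish is tilted or jerked
- cup_a (a point): one cup of the dish, at dish x = +94 mm: ring 54 mm outer, 46 mm inner diameter, 9 mm deep, rim 17 mm and floor 8 mm above the dish's underside. This point is 7.5 mm above the cup's floor, where the centre of a seated tea light comes. Closing the fingers along the dish's y keeps the gripper's body clear of the handle
- cup_b (a point): the other cup, just like the first, at dish x = -94 mm; its point likewise 7.5 mm above the cup's floor
- light_a_centre (a point): centre (half-way up) of one unlit tea light in a metal case, a flat disc 38 mm in diameter and 15 mm high, 14 g, lying upright on the worktop to the right of the dish; either light may go into either cup
- light_b_centre (a point): centre (half-way up) of the other tea light, just the same
- espresso_cup: bystander, to be left alone: small white cup 61 x 86 x 51 mm, origin under its middle
- teaspoon: bystander: metal teaspoon 132 x 26 x 9 mm lying on the worktop, origin under its middle
- lemon: bystander: lemon 71 x 53 x 51 mm, origin under its middle
- fish_tin: bystander: flat tin 63 x 105 x 24 mm, origin under its middle
- honey_jar: bystander: lidded jar 68 x 74 x 84 mm, origin under its middle
Mind the look-alikes: they are no part of the job. Leave any orange look-alike of the part that bears light_a_centre alone.

How it is judged:
By the outcome, as a careful person would: the job done as asked, in the order asked, and still so for the second after the job is handed in, while the arm keeps its last pose, push and grip.
It also fails if it takes over 72 s, if anything falls off the work surface, if the arm or the gripper's body presses on something with over 40 N, if the wrist force passes 120 N, or if a joint passes its speed limit or range.

### The arm

A 6-joint arm with a two-finger parallel gripper is mounted at the origin on a cart in front of the work surface, level with it; the furniture and walls round the work are solid. World frame = base frame: x ahead of the robot, y to its left, z up, the work surface at z = 0. Lengths are in m, angles in rad, forces in N, time in s.
With the tool pointing down it reaches from about 0.275 to 0.875 m from the base axis. Payload 12.5 kg.
Tool frame: the origin (TCP) lies at the very end of the fingers, on their centre line; the grasp point (between the pads) lies 19 mm behind it; z points along the fingers, y is the line along which they close (so a half turn about z gives the same grasp; the last joint's range is limited). The gripper opens to 85 mm and grips with 20 to 120 N. Pads are 22 mm wide; open, the fingers measure 114 mm over their backs; the gripper's body (76 mm by 85 mm) begins 54 mm behind the grasp point. The pads swing forward as they close: fully open they stand 13 mm farther back than shut.
Start: joints at [-1.354, 0.351, 1.652, -0, 1.139, -0.085], TCP at [0.164, -0.525, 0.231] pointing down, gripper open.
Joint ranges: [-2.75, 2.75], [-0.79, 2.1], [0.01, 2.65], [-1.57, 4.71], [0.07, 3.14], [-2.87, 2.87]. Speed limits (rad/s): [2.22, 2.22, 2.79, 3.14, 3.14, 3.14].

### API

Orientations are given as a 3x3 rotation matrix whose columns are the frame's x, y, z axes.
In Python, from bench import manip gives the robot as it stands. Calls block until the motion is done:
- manip.move_ptp(position, orientation): joint-space move of the TCP to a pose.
- manip.move_l(position, attitude=None, max_speed=0.15): straight line of the TCP; attitude=None keeps the orientation; max_speed is the mean speed in m/s.
- manip.move_j(angles): joint-space move.
- manip.set_gripper(opening, effort=None): opening from 0.0 (shut) to 1.0 (fully open); effort is the grip in N (None keeps the last); returns when the fingers have stopped.
- manip.dwell(seconds).
- manip.inverse_kinematics(position, orientation): joint angles nearest the present ones, or None.
- manip.grab_frame(name): name is "side" or "top" or "wrist"; returns (picture, depth): 400x640x3 uint8, red, green, blue; 400x640 float32, m along the optical axis (not along the pixel's ray), 0 where there is no reading.
- manip.get_calibration(name): a dict with "camera_matrix" (3x3 intrinsics, pixels), "R" (3x3) and "t" (3): a world point X has camera coordinates R X + t. Camera axes: x right, y down, z forward; pixel columns grow to the right and rows downward; lengths in m; the calibration is good to about 2 mm. A picture is of the moment at which its call begins: read the wrist's pose just before it. get_calibration takes no time and is no camera call; for the wrist camera it gives the pose at the moment of the call.
A pose or a line that the arm cannot do raises manip.Unreachable and nothing moves.
- manip.sign_off(): hands the job in; it is judged then, once.
Trained networks look in the newest picture that a camera, given by its name, has taken for a name from the list of things; names that differ only in an ending like _2 or _b are one class to them, and where a whole thing is asked for, a point or a joint stands for the part that bears it (a point fixed in the world has none). Each returns a list of dicts, best first, with "confidence" (0 to 1); they miss things now and then, are a little off and sometimes report something else, mostly with a low value. They report only what shows in the picture. A call takes as long as a camera call. They do not tell look-alikes from the thing itself.
- manip.look_for(camera, name): "at" ([x, y, z] in m, in world coordinates, good to about 4 mm: the middle of the surface that is visible of it).
Readings, each from a call of its own:
- manip.current_time(): time.
- manip.current_qpos(): joint angles.
- manip.current_joint_vel(): joint speeds.
- manip.current_joint_torque(): joint torques, N m.
- manip.current_ee_pos(): TCP position.
- manip.current_tcp_rot(): TCP orientation.
- manip.current_force(): force on the tool from outside, world axes, zero at the start.
- manip.current_ft_torque(): the same for the moment, N m.
- manip.current_grip_width(): opening from 0.0 (shut) to 1.0 (fully open).
- manip.current_grip_force(): force on a finger pad.
Only numpy, scipy, OpenCV 4.12 (cv2) and the standard library are available. Lean on these libraries where they do the work, as an engineer would, in place of code of your own. Each camera call takes 0.05 s, during which the arm holds its last target. There are 200 camera calls.

## Working session

There is one attempt and no reset: what is moved stays moved. The work goes in short steps, each a Python script; the robot and the scene stay as the last script left them, time stands still between calls to the robot, and variables do not carry over. Pictures are saved under pics/ and viewed, at most 13 in all, crops included, and the job is handed in when it is done.

```bash
mkdir -p pics; python3 - <<'E'
from bench import manip as m
import cv2,numpy as np
for c in ["top","side"]:
    p,d=m.grab_frame(c); cv2.imwrite(f"pics/{c}0.png",p[:,:,::-1]); np.save(f"pics/{c}d.npy",d)
    K=m.get_calibration(c); 
    for n in ["light_a_centre","cup_a","dish_grip","ball_center","mat","dish"]:
        for r in m.look_for(c,n):
            X=np.array(r["at"]); u=K["camera_matrix"]@(K["R"]@X+K["t"]); print(c,n,round(r["confidence"],2),X.round(3),(u[:2]/u[2]).round())
print(m.current_time())
E
```

```text
top light_a_centre 0.67 [ 0.563 -0.391  0.007] [411. 183.]
top cup_a 0.87 [ 0.549 -0.044  0.01 ] [292. 187.]
top cup_a 0.72 [ 0.678 -0.359  0.044] [402. 141.]
top dish_grip 0.62 [ 0.549 -0.038  0.016] [289. 187.]
top mat 0.95 [ 0.492 -0.048  0.008] [293. 207.]
top dish 0.66 [ 0.55  -0.046  0.013] [292. 187.]
side light_a_centre 0.42 [ 0.564 -0.387  0.013] [324. 178.]
side light_a_centre 0.38 [ 0.498 -0.033  0.005] [339. 261.]
side cup_a 0.56 [ 0.554 -0.018  0.013] [316. 262.]
side dish_grip 0.73 [ 0.554 -0.033  0.038] [316. 250.]
side dish_grip 0.63 [ 0.553 -0.022  0.015] [316. 260.]
side mat 0.61 [ 0.498 -0.035  0.009] [339. 259.]
side dish 0.98 [ 0.553 -0.02   0.013] [316. 261.]
0.7
```

View pics/top0.png

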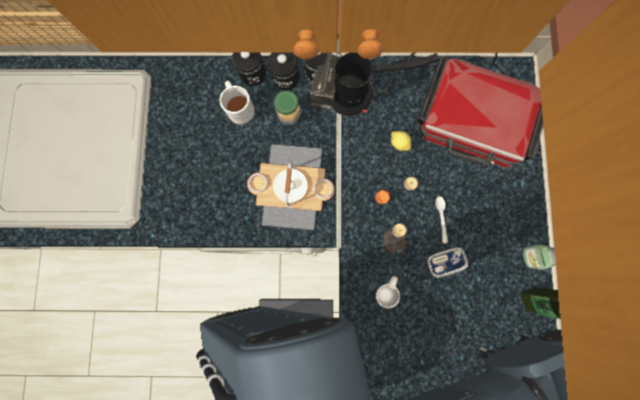

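View pics/side0.png

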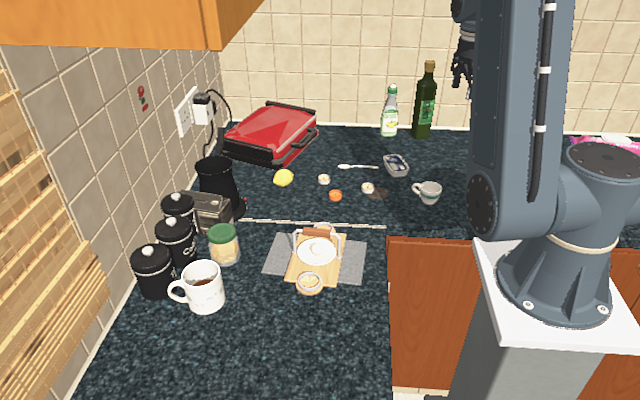

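The top picture shows the dish on the mat, with cups at (258,184) and (325,189). There are three tea-light candidates: whitish at (411,183), whitish at (399,231) with a dark patch beside it, and orange at (382,197). The two whitish ones fit; the orange one is the look-alike. I'll confirm that in a crop and measure.

```bash
cat > h.py <<'E'
import numpy as np,cv2
from bench import manip as m
def back(K,d,u,v,z=None):
    """world point of pixel: by depth d, or on the plane z"""
    C=-K["R"].T@K["t"]; r=K["R"].T@np.linalg.inv(K["camera_matrix"])@np.array([u,v,1.])
    return C+r*(d if z is None else (z-C[2])/r[2])
def cloud(K,d):
    v,u=np.indices(d.shape); P=np.stack([u*d,v*d,d],-1)@np.linalg.inv(K["camera_matrix"]).T
    return (P-K["t"])@K["R"]
def down(a):
    """tool down, closing axis y along world angle a"""
    y=np.array([np.cos(a),np.sin(a),0]); z=np.array([0,0,-1.]); return np.stack([np.cross(y,z),y,z],1)
E
python3 - <<'E'
from h import *
p=cv2.imread("pics/top0.png"); d=np.load("pics/topd.npy"); K=m.get_calibration("top")
X=cloud(K,d)
for n,(u,v) in dict(l1=(411,183),l2=(399,231),patch=(394,243),orange=(382,197),cupL=(258,184),cupR=(325,189),tile=(380,220),mat=(290,152),grip=(289,178)).items():
    print(n,X[v-1:v+2,u-1:u+2].reshape(-1,3).mean(0).round(4))
a=cv2.resize(p[140:260,360:470],None,fx=4.6,fy=4.6,interpolation=cv2.INTER_CUBIC)
cv2.imwrite("pics/crop1.png",a)
E
```

```text
l1 [ 0.564  -0.3891  0.0082]
l2 [ 0.4252 -0.3511  0.0076]
patch [ 0.3917 -0.3374  0.0004]
orange [ 0.5013 -0.2872  0.1352]
cupL [0.558  0.0521 0.0139]
cupR [ 0.5202 -0.1414  0.1402]
tile [ 0.4569 -0.2987  0.0018]
mat [ 0.6553 -0.0376  0.0079]
grip [ 0.5581 -0.0449  0.096 ]
```

View pics/crop1.png

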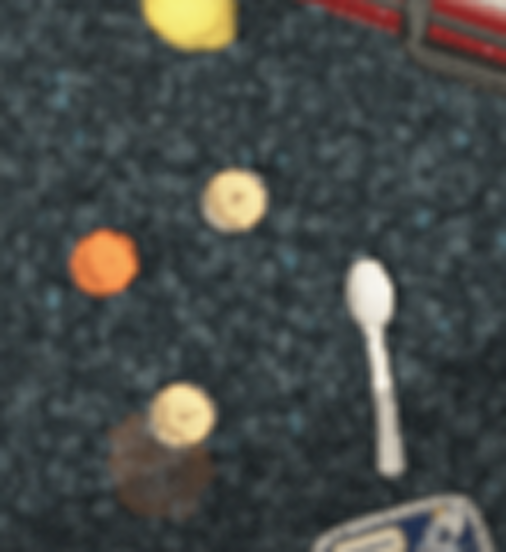

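The crop shows two wax-coloured tea lights at top pixels (411,183) and (399,231), the second at the edge of a flat coffee stain. The faceted disc at (382,197) is orange, so it's the look-alike and stays put. Next, a closer look with the wrist camera.

```bash
python3 - <<'E'
from h import *
K=m.get_calibration("top")
for n,(u,v,z) in dict(l1=(411,183,.015),l2=(399,231,.015),cupL=(258,184,.02),cupR=(325,189,.02)).items(): print(n,back(K,0,u,v,z).round(4))
m.move_ptp([0.46,-0.37,0.28],down(0.0)); print(m.current_time(),m.current_qpos())
K=m.get_calibration("wrist"); p,d=m.grab_frame("wrist"); cv2.imwrite("pics/w1.png",p[:,:,::-1]); np.savez("pics/w1.npz",d=d,**K)
for r in m.look_for("wrist","light_a_centre"):
    X=np.array(r["at"]); u=K["camera_matrix"]@(K["R"]@X+K["t"]); print(round(r["confidence"],2),X.round(4),(u[:2]/u[2]).round())
print("cam",-K["R"].T@K["t"])
m.move_ptp([0.50,-0.045,0.34],down(0.0)); print(m.current_time(),m.current_qpos())
K=m.get_calibration("wrist"); p,d=m.grab_frame("wrist"); cv2.imwrite("pics/w2.png",p[:,:,::-1]); np.savez("pics/w2.npz",d=d,**K)
for n in ["cup_a","dish_grip","ball_center","dish_middle","mat"]:
  for r in m.look_for("wrist",n):
    X=np.array(r["at"]); u=K["camera_matrix"]@(K["R"]@X+K["t"]); print(n,round(r["confidence"],2),X.round(4),(u[:2]/u[2]).round())
a=[cv2.resize(cv2.imread(f"pics/w{i}.png"),(480,300)) for i in (1,2)]
cv2.imwrite("pics/w12.png",np.vstack(a))
E
```

```text
l1 [ 0.5626 -0.3877  0.015 ]
l2 [ 0.4246 -0.3498  0.015 ]
cupL [0.5568 0.0511 0.02  ]
cupR [ 0.543  -0.1409  0.02  ]
1.975 [-7.57760817e-01  3.81478688e-01  1.48446011e+00 -2.86162784e-04
  1.27600886e+00 -7.55475817e-01]
0.68 [ 0.5251 -0.3053  0.0054] [378.  96.]
0.64 [ 0.5668 -0.3882  0.0099] [411. 169.]
cam [ 0.45956531 -0.29702137  0.42262243]
3.3333 [-1.84071625e-01  1.68029540e-01  1.62093691e+00 -2.62673489e-04
  1.35292114e+00 -1.83103363e-01]
cup_a 0.78 [ 0.5503 -0.0277  0.0118] [358. 132.]
dish_grip 0.72 [ 0.5494 -0.0264  0.0162] [358. 132.]
ball_center 0.62 [ 0.5534 -0.0328  0.0424] [363. 140.]
dish_middle 0.61 [ 0.5536 -0.0319  0.0138] [361. 136.]
mat 0.59 [ 0.6114 -0.0384  0.0049] [403. 140.]
```

View pics/w12.png

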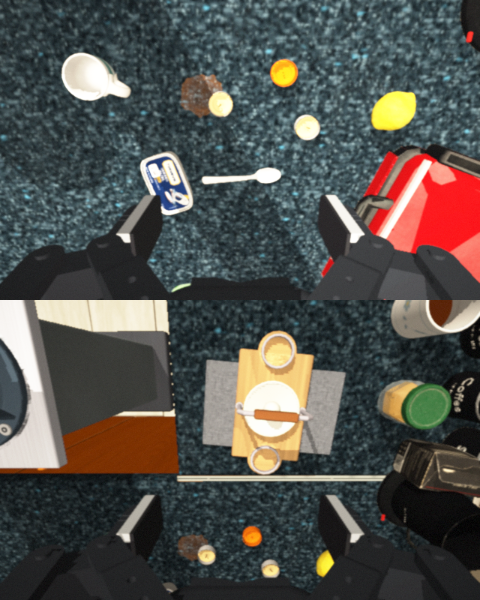

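The upper half (wrist view 1, halved scale) shows the lights at (306,127) and (220,103), with the orange one at (284,72). The lower half shows the dish with cups at (277,50) and (264,160), the ball in the hollow, and the mat across it. I'll rectify both views and fit the shapes.

```bash
cat >> h.py <<'E'
def ortho(p,K,c,z,half=0.16,s=2000):
    """top-down picture of plane z about c: +x up, +y left; s px/m"""
    n=int(2*half*s); w=[(half,half),(half,-half),(-half,-half),(-half,half)]
    q=[]
    for dx,dy in w:
        u=K["camera_matrix"]@(K["R"]@np.array([c[0]+dx,c[1]+dy,z])+K["t"]); q.append(u[:2]/u[2])
    H=cv2.getPerspectiveTransform(np.float32(q),np.float32([[0,0],[n,0],[n,n],[0,n]]))
    return cv2.warpPerspective(p,H,(n,n),flags=cv2.INTER_CUBIC)
def px2w(uv,c,half=0.16,s=2000):
    uv=np.atleast_2d(uv).astype(float); return np.stack([c[0]+half-uv[:,1]/s,c[1]+half-uv[:,0]/s],1)
E
python3 - <<'E'
from h import *
def ld(i): return cv2.imread(f"pics/w{i}.png"),dict(np.load(f"pics/w{i}.npz"))
p,K=ld(1); tiles=[]
for c in [(.563,-.388),(.425,-.350)]:
    o=ortho(p,K,c,.015,.05,4000); hsv=cv2.cvtColor(o,cv2.COLOR_BGR2HSV)
    M=(hsv[...,2]>120).astype(np.uint8); n,L,S,C=cv2.connectedComponentsWithStats(M)
    k=1+np.argmax(S[1:,4]); pts=cv2.findContours((L==k).astype(np.uint8),0,1)[0][0]
    e,r=cv2.minEnclosingCircle(pts); print("light",px2w(C[k],c,.05,4000),px2w(e,c,.05,4000),"r mm",r/4,np.sqrt(S[k,4]/np.pi)/4)
    cv2.circle(o,(int(e[0]),int(e[1])),int(r),(0,0,255),1); tiles.append(cv2.resize(o,(250,250)))
p,K=ld(2); c=(.55,-.045)
print("depth z mat/wood/table",[cloud(K,K["d"])[v,u].round(4) for u,v in [(290,100),(330,115),(330,30)]])
for nm,z,f in [("dish",.014,lambda h:(h[...,0]<25)&(h[...,1]>60)&(h[...,2]>120)),("mat",.006,lambda h:(h[...,1]<40)&(h[...,2]>75)&(h[...,2]<200))]:
    o=ortho(p,K,c,z); h=cv2.cvtColor(o,cv2.COLOR_BGR2HSV)
    M=cv2.morphologyEx(f(h).astype(np.uint8),cv2.MORPH_OPEN,np.ones((9,9)))
    if nm=="dish":
        n,L,S,C=cv2.connectedComponentsWithStats(M); M=(L==1+np.argmax(S[1:,4])).astype(np.uint8)
    else:
        n,L,S,C=cv2.connectedComponentsWithStats(M); M=np.isin(L,[i for i in range(1,n) if S[i,4]>4000 and abs(C[i][0]-320)<150 and abs(C[i][1]-320)<260]).astype(np.uint8)
    pts=np.vstack(cv2.findContours(M,0,1)[0]); R=cv2.minAreaRect(pts); b=cv2.boxPoints(R)
    print(nm,px2w(R[0],c),"mm",np.array(R[1])/2,"ang",R[2]); print(px2w(b,c).round(4).tolist())
    cv2.drawContours(o,[b.astype(int)],-1,(0,0,255),1); cv2.drawContours(o,[x for x in cv2.findContours(M,0,1)[0]],-1,(0,255,0),1); tiles.append(cv2.resize(o[40:600,40:600],(540,540)) if nm=="mat" else cv2.resize(o,(540,540)))
# cup rims
o=ortho(p,K,c,.023)
cv2.imwrite("pics/fit.png",cv2.resize(np.hstack([np.vstack([tiles[0],tiles[1],np.zeros((40,250,3),np.uint8)]),tiles[2],tiles[3]]),(800,325)))
E
```

```text
light [[ 0.56443981 -0.38852196]] [[ 0.56835511 -0.3890742 ]] r mm 27.59487533569336 21.47999487950136
light [[ 0.425733   -0.34258531]] [[ 0.41975  -0.338375]] r mm 36.72982406616211 23.538439745205302
depth z mat/wood/table [array([0.4614, 0.0131, 0.0067]), array([ 0.5129, -0.0052,  0.0143]), array([0.5124, 0.0964, 0.    ])]
dish [[ 0.54832941 -0.09746765]] mm [104.88246918 125.43711853] ang 4.398705005645752
[[0.4898, -0.0404], [0.6149, -0.05], [0.6068, -0.1546], [0.4818, -0.1449]]
mat [[ 0.55525227 -0.04586909]] mm [151.35023499 242.21697998] ang 5.038571357727051
[[0.4413, 0.0402], [0.6825, 0.0189], [0.6692, -0.1319], [0.428, -0.1106]]
```

View pics/fit.png

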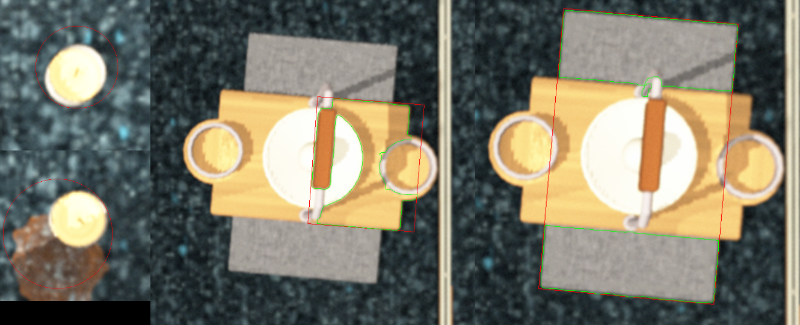

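Left: the light fits leaked beyond the lights. Middle: the dish fit caught only half the plank. Right: the mat fit is exact (151x242 mm). I'll refine the lights and the dish offline.

```bash
python3 - <<'E'
from h import *
def ld(i): return cv2.imread(f"pics/w{i}.png"),dict(np.load(f"pics/w{i}.npz"))
p,K=ld(1); tiles=[]
for c in [(.563,-.388),(.425,-.350)]:
    o=ortho(p,K,c,.015,.05,4000); h=cv2.cvtColor(o,cv2.COLOR_BGR2HSV)
    M=cv2.morphologyEx((h[...,2]>185).astype(np.uint8),cv2.MORPH_OPEN,cv2.getStructuringElement(2,(41,41))); n,L,S,C=cv2.connectedComponentsWithStats(M)
    k=1+np.argmax(S[1:,4]); pts=cv2.findContours((L==k).astype(np.uint8),0,1)[0][0]
    e,r=cv2.minEnclosingCircle(pts); print("light",px2w(C[k],c,.05,4000),px2w(e,c,.05,4000),"r mm",r/4,np.sqrt(S[k,4]/np.pi)/4)
    cv2.circle(o,(int(e[0]),int(e[1])),int(r),(0,0,255),1); tiles.append(o)
p,K=ld(2); c=(.55,-.045); o=ortho(p,K,c,.014); h=cv2.cvtColor(o,cv2.COLOR_BGR2HSV)
M=((h[...,0]<28)&(h[...,1]>50)&(h[...,2]>90)).astype(np.uint8); M=cv2.morphologyEx(M,cv2.MORPH_OPEN,np.ones((7,7)))
n,L,S,C=cv2.connectedComponentsWithStats(M); M=np.isin(L,[i for i in range(1,n) if S[i,4]>2000 and 60<C[i][0]<600]).astype(np.uint8)
pts=np.vstack(cv2.findContours(M,0,1)[0]); R=cv2.minAreaRect(pts); b=cv2.boxPoints(R)
print("dish",px2w(R[0],c),"mm",np.array(R[1])/2,R[2]); 
cv2.drawContours(o,[b.astype(int)],-1,(0,0,255),1)
o2=ortho(p,K,c,.023); g=cv2.GaussianBlur(cv2.cvtColor(o2,cv2.COLOR_BGR2GRAY),(5,5),0)
for x0 in (0,400):
    q=cv2.HoughCircles(g[:,x0:x0+240],cv2.HOUGH_GRADIENT,2,100,param1=100,param2=25,minRadius=46,maxRadius=57)
    if q is not None:
        for a in q[0][:2]: print("cup",px2w(a[:2]+[x0,0],c),"d mm",a[2]); cv2.circle(o2,(int(a[0])+x0,int(a[1])),int(a[2]),(0,0,255),1)
cv2.imwrite("pics/fit2.png",np.hstack([cv2.resize(np.vstack(tiles),(160,320)),cv2.resize(o,(320,320)),cv2.resize(o2,(320,320))]))
E
```

```text
light [[ 0.56303788 -0.3881182 ]] [[ 0.56275 -0.38825]] r mm 21.0059757232666 19.774321753448344
light [[ 0.42947305 -0.35161666]] [[ 0.43047702 -0.35126173]] r mm 19.77520751953125 18.734896119842475
dish [[ 0.55328741 -0.03879356]] mm [244.86732483 125.89730072] 4.883664131164551
cup [[0.5655 0.0385]] d mm 49.2
cup [[0.5155 0.0815]] d mm 55.8
cup [[ 0.5445 -0.1355]] d mm 47.0
cup [[ 0.5945 -0.1425]] d mm 55.8
```

View pics/fit2.png

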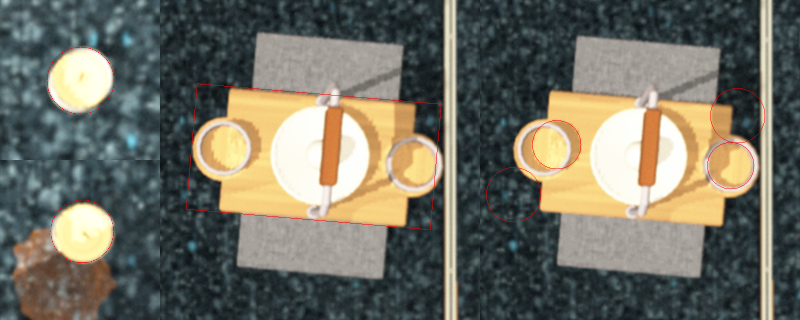

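The light circles fit well (r about 19–20 mm). By eye the cups are at (66,149) and (251,165) mm in the right-hand tile; the Hough circles are off. I'll refine the cup centres with an annulus match and then pick the first light.

```bash
python3 - <<'E'
from h import *
p=cv2.imread("pics/w2.png"); K=dict(np.load("pics/w2.npz")); c=(.55,-.045)
h=cv2.cvtColor(ortho(p,K,c,.023),cv2.COLOR_BGR2HSV)
w=255.-h[...,1]; w[h[...,2]<120]=0
T=np.zeros((121,121),np.float32); yy,xx=np.indices(T.shape)-60; r=np.hypot(xx,yy); T[(r>45)&(r<54)]=1; T/=T.sum(); T[(r<42)]-=1/(r<42).sum()
s=cv2.filter2D(w.astype(np.float32),-1,T); cs=[]
for x,y in [(132,298),(502,330)]:
    q=s[y-24:y+25,x-24:x+25]; j,i=np.unravel_index(q.argmax(),q.shape); cs.append(px2w([x-24+i,y-24+j],c)[0]); print(cs[-1],q.max())
v=cs[0]-cs[1]; print("mid",(cs[0]+cs[1])/2,"len",np.linalg.norm(v),"ang",np.arctan2(v[1],v[0]))
A=-0.086; R=down(A)
m.set_gripper(0.66,20)
m.move_ptp([.5630,-.3881,.09],R); m.move_l([.5630,-.3881,.009],R,max_speed=.1)
m.set_gripper(0,20); print("w",m.current_grip_width()*85,m.current_grip_force())
m.move_l([.5630,-.3881,.12],R,max_speed=.15); print(m.current_time(),m.current_grip_width()*85,m.current_grip_force(),m.current_ee_pos())
K=m.get_calibration("wrist"); p,d=m.grab_frame("wrist"); cv2.imwrite("pics/w3.png",p[:,:,::-1]); np.savez("pics/w3.npz",d=d,**K)
E
```

```text
[0.561 0.051] 80.91881
[ 0.545  -0.1355] 90.67328
mid [ 0.553   -0.04225] len 0.187185068848987 ang 1.4852149932719598
w 35.31574361447171 19.799555578501895
7.7833 35.38602170879715 20.01811070367694 [ 0.56251799 -0.38772357  0.11889007]
```

View pics/w3.png

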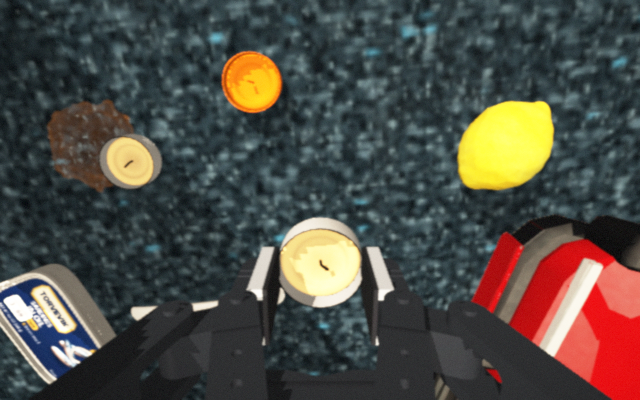

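The first light is held upright, with its rim centre near (320,267). The second light is at (130,162) and the orange one at (252,82). I'll check the in-hand offset, then place it.

```bash
python3 - <<'E'
from h import *
K=dict(np.load("pics/w3.npz")); p=cv2.imread("pics/w3.png"); T=m.current_ee_pos(); print(T)
print("held top centre - tcp",back(K,0,320.5,267,T[2]+.006)-T)
print("light2",back(K,0,131,161,.015), "left/right rim",back(K,0,279,262,T[2]+.006)-T,back(K,0,362,262,T[2]+.006)-T)
u=K["camera_matrix"]@(K["R"]@(T+[0,0,.006])+K["t"]); print((u/u[2])[:2])
E
```

```text
[ 0.56246612 -0.38769145  0.11864086]
held top centre - tcp [0.0005452  0.00044036 0.006     ]
light2 [ 0.43247559 -0.3517175   0.015     ] left/right rim [-0.01685872  0.00428754  0.006     ] [0.01834269 0.00130953 0.006     ]
[319.31777606 268.01862265]
```

```bash
cat > place.py <<'E'
from h import *
A=-0.086; R=down(A)
def place(x,y):
    m.move_ptp([x,y,.10],R); m.move_l([x,y,.045],R,max_speed=.12); f0=m.current_force()
    m.move_l([x,y,.0245],R,max_speed=.03); print("F",m.current_force()-f0,m.current_ee_pos())
    m.set_gripper(.6,20); m.move_l([x,y,.17],R,max_speed=.2)
E
python3 - <<'E'
from place import *
place(.545,-.1360)
x,y=.4320,-.3516
m.move_ptp([x,y,.09],R); m.move_l([x,y,.009],R,max_speed=.1)
m.set_gripper(0,20); print("w",m.current_grip_width()*85)
m.move_l([x,y,.17],R,max_speed=.2)
K=m.get_calibration("wrist"); p,d=m.grab_frame("wrist"); T=m.current_ee_pos()
cv2.imwrite("pics/w4.png",p[:,:,::-1]); np.savez("pics/w4.npz",d=d,T=T,**K)
p,d=m.grab_frame("top"); cv2.imwrite("pics/top4.png",p[:,:,::-1])
a=cv2.resize(cv2.imread("pics/top4.png")[130:240,240:440],(640,352),interpolation=cv2.INTER_CUBIC)
cv2.imwrite("pics/v4.png",np.vstack([cv2.imread("pics/w4.png")[180:],a]))
print(m.current_time(),T)
E
```

```text
F [-0.09393111 -0.51344596  0.90423143] [ 0.54507748 -0.13602484  0.02454732]
w 35.84670567464903
14.7417 [ 0.43146092 -0.35114143  0.1686596 ]
```

View pics/v4.png

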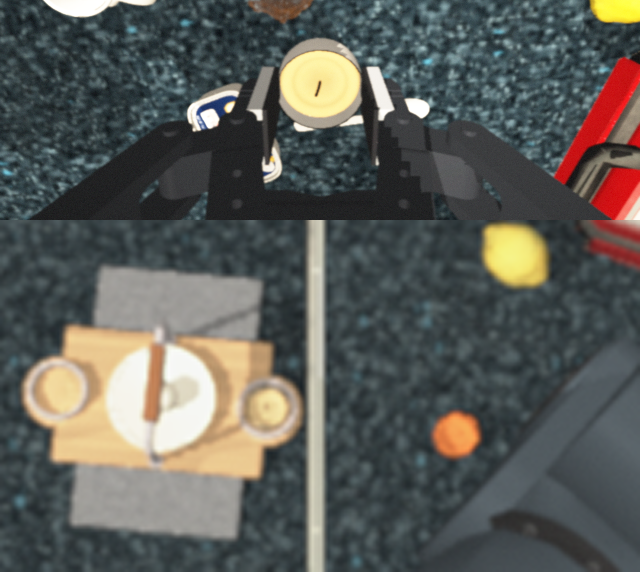

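The upper picture shows the second light held and centred at (320,84). The lower one shows the first light seated in the right-hand cup at (269,407). Now I'll place the second and inspect.

```bash
python3 - <<'E'
from place import *
m.move_l([.5,-.1,.18],R,max_speed=.3); m.move_l([.561,.0515,.18],R,max_speed=.3)
m.move_l([.561,.0515,.06],R,max_speed=.15)
f0=m.current_force(); m.move_l([.561,.0515,.0245],R,max_speed=.03); print("F",m.current_force()-f0,m.current_ee_pos())
m.set_gripper(.6,20); m.move_l([.561,.0515,.17],R,max_speed=.2)
m.move_ptp([.553,-.12,.26],R)
K=m.get_calibration("wrist"); p,d=m.grab_frame("wrist"); cv2.imwrite("pics/w5.png",p[:,:,::-1]); np.savez("pics/w5.npz",d=d,**K)
print(m.current_time()); c=(.55,-.045); q=cv2.imread("pics/w5.png")
cv2.imwrite("pics/v5.png",np.hstack([cv2.resize(ortho(q,K,c,.023),(400,400)),cv2.resize(ortho(q,K,c,.093),(400,400))]))
X=cloud(K,d); g=X[(X[...,2]>.07)&(X[...,2]<.105)&(abs(X[...,0]-.55)<.06)&(abs(X[...,1]+.045)<.04)]
print(len(g),g.mean(0),g.min(0),g.max(0))
for n in ["ball_center","cup_a","light_a_centre"]: print(n,[(round(r["confidence"],2),np.round(r["at"],4)) for r in m.look_for("wrist",n)])
E
```

```text
F [-0.65257761 -0.23957268 -0.09024474] [0.56112758 0.05150096 0.02469089]
20.7583
1871 [ 0.55294037 -0.04270206  0.09374043] [ 0.49427251 -0.05152875  0.07577346] [ 0.60983507 -0.03368123  0.09819633]
ball_center [(0.82, array([ 0.5531, -0.0456,  0.0426]))]
cup_a [(0.82, array([ 0.5522, -0.0426,  0.0103]))]
light_a_centre [(0.87, array([ 0.541 , -0.1366,  0.0251])), (0.64, array([ 0.5239, -0.3087,  0.0045]))]
```

View pics/v5.png

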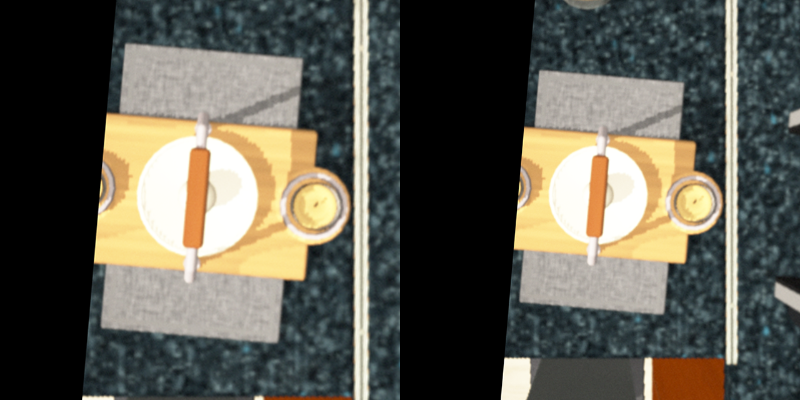

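The right-hand cup holds its light concentrically and the handle is centred at (0.553,-0.043). The left cup is cut off, so I'll view it from the grasp orientation and time a pure rotation on the way.

```bash
python3 - <<'E'
from place import *
m.set_gripper(1.0,20)
m.move_l([.553,-.0427,.28],R,max_speed=.2)
G=down(1.485); print("ik",m.inverse_kinematics([.553,-.0427,.16],G),m.inverse_kinematics([.5553,-.0459,.16],down(-.088)))
t=m.current_time(); m.move_l([.553,-.0427,.28],G,max_speed=.15); print("rot time",m.current_time()-t,m.current_qpos().round(3))
K=m.get_calibration("wrist"); p,d=m.grab_frame("wrist"); cv2.imwrite("pics/w6.png",p[:,:,::-1]); np.savez("pics/w6.npz",d=d,**K)
X=cloud(K,d)
for c in [(.561,.0515),(.545,-.136)]:
    s=X[np.hypot(X[...,0]-c[0],X[...,1]-c[1])<.014]; print("top z in cup",np.percentile(s[:,2],[10,50,90]))
for n in ["ball_center","light_a_centre"]: print(n,[(round(r["confidence"],2),np.round(r["at"],4)) for r in m.look_for("wrist",n)])
g=X[(X[...,2]>.085)&(X[...,2]<.105)&(abs(X[...,0]-.553)<.03)&(abs(X[...,1]+.045)<.04)]; print("grip",g.mean(0),m.current_time())
E
```

```text
ik [-1.60998046e-01  4.42976742e-01  1.70810101e+00 -4.44089210e-16
  9.90514904e-01 -1.64599805e+00] [-1.66021628e-01  4.47191318e-01  1.70131734e+00 -4.44089210e-16
  9.93083997e-01 -7.80216278e-02]
rot time 1.7250000000000014 [-0.161  0.314  1.58  -0.     1.248 -1.645]
top z in cup [0.02036289 0.02153771 0.0232895 ]
top z in cup [0.02047027 0.02168221 0.02331907]
ball_center [(0.75, array([ 0.5533, -0.0494,  0.0441]))]
light_a_centre [(0.84, array([ 0.5456, -0.1395,  0.024 ])), (0.2, array([ 0.5436, -0.0424,  0.0114]))]
grip [ 0.55242445 -0.0431123   0.09580354] 23.775
```

View pics/w6.png

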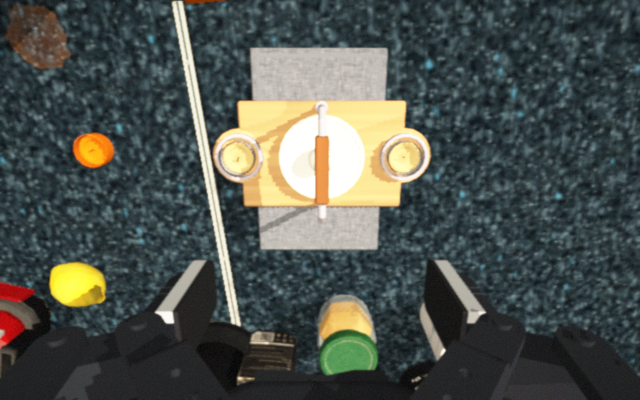

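Both lights are seated, tops level at about the same height: left cup (238,155), right cup (405,156). The ball is in the hollow under the grip at (321,160). Now grasp, lift and check before turning.

```bash
python3 - <<'E'
from place import *
G=down(1.485); x,y=.5527,-.0428
m.set_gripper(.6,20)
m.move_l([x,y,.12],G,max_speed=.15); m.move_l([x,y,.068],G,max_speed=.06)
m.set_gripper(0,25); m.set_gripper(0,80); m.dwell(.4); print("grip",m.current_grip_width()*85,m.current_grip_force(),m.current_force().round(2))
m.move_l([x,y,.080],G,max_speed=.02); print(m.current_force().round(2),m.current_ft_torque().round(3))
m.move_l([x,y,.169],G,max_speed=.05); m.dwell(.3); print(m.current_ee_pos(),m.current_tcp_rot().round(4),m.current_time(),m.current_ft_torque().round(3),m.current_force().round(2))
K=m.get_calibration("wrist"); p,d=m.grab_frame("wrist"); cv2.imwrite("pics/w7.png",p[:,:,::-1]); np.savez("pics/w7.npz",d=d,**K)
print("ball",[(round(r["confidence"],2),np.round(r["at"],4)) for r in m.look_for("wrist","ball_center")])
p,d=m.grab_frame("side"); cv2.imwrite("pics/s7.png",p[:,:,::-1])
a=cv2.resize(cv2.imread("pics/s7.png")[150:320,240:420],(400,378)); b=cv2.resize(cv2.imread("pics/w7.png"),(400,250))
cv2.imwrite("pics/v7.png",np.hstack([a,np.vstack([b,np.zeros((128,400,3),np.uint8)])]))
X=cloud(K,dict(np.load("pics/w7.npz"))["d"]); s=X[(X[...,2]>.105)&(X[...,2]<.135)&(np.hypot(X[...,0]-x,X[...,1]-y)>.06)&(np.hypot(X[...,0]-x,X[...,1]-y)<.13)]
s=s[abs(s[:,2]-np.median(s[:,2]))<.005]; print(len(s),"plane",np.linalg.lstsq(np.c_[s[:,:2]-[x,y],np.ones(len(s))],s[:,2],rcond=None)[0])
E
```

```text
grip 12.376289237199448 78.8706636428833 [-1.12  1.5   6.76]
[-0.11 -0.32 -4.24] [-0.012  0.004  0.007]
[ 0.55267577 -0.04278856  0.16894081] [[-9.963e-01  8.560e-02 -1.000e-04]
 [ 8.560e-02  9.963e-01  0.000e+00]
 [ 1.000e-04  0.000e+00 -1.000e+00]] 30.4583 [-0.029  0.027 -0.01 ] [-0.42  0.21 -4.12]
ball [(0.67, array([ 0.5505, -0.0298,  0.1407])), (0.36, array([0.5604, 0.0522, 0.1223]))]
26727 plane [ 0.00205594 -0.00065294  0.11470114]
```

View pics/v7.png

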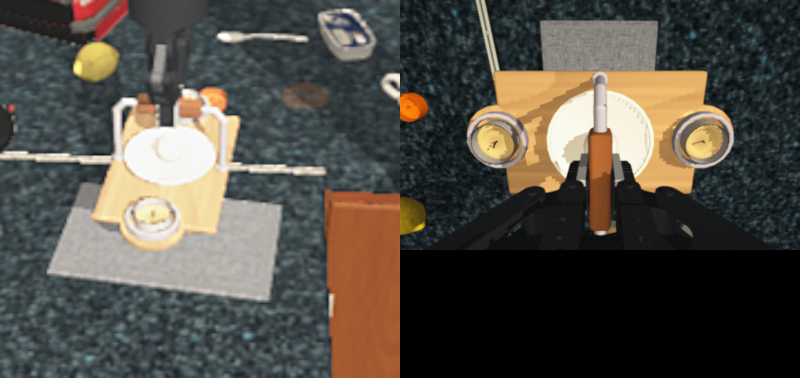

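The dish hangs level (tilt about 0.1°), 10 cm above the mat, with lights in the cups and the ball mid-hollow at (172,147) in the left picture. Now centre it and turn.

```bash
python3 - <<'E'
from place import *
x,y=.5553,-.0459; a0,a1=1.485,-.088
m.move_l([x,y,.169],down(a0),max_speed=.02)
for k in (1,2,3):
    t=m.current_time(); m.move_l([x,y,.169],down(a0+(a1-a0)*k/3),max_speed=.05); print(m.current_time()-t)
m.dwell(1.0); print(m.current_ee_pos(),m.current_tcp_rot().round(4).tolist(),m.current_joint_vel().round(4),m.current_time(),m.current_grip_force())
K=m.get_calibration("wrist"); p,d=m.grab_frame("wrist"); cv2.imwrite("pics/w8.png",p[:,:,::-1])
print("ball",[(round(r["confidence"],2),np.round(r["at"],4)) for r in m.look_for("wrist","ball_center")])
X=cloud(K,d); q=np.hypot(X[...,0]-x,X[...,1]-y); s=X[(abs(X[...,2]-.1147)<.005)&(q>.06)&(q<.13)]
print(len(s),"plane",np.linalg.lstsq(np.c_[s[:,:2]-[x,y],np.ones(len(s))],s[:,2],rcond=None)[0])
p,d=m.grab_frame("side"); cv2.imwrite("pics/s8.png",p[:,:,::-1])
p,d=m.grab_frame("top"); cv2.imwrite("pics/t8.png",p[:,:,::-1])
im=lambda n:cv2.imread(f"pics/{n}8.png")
a=cv2.resize(im("s")[150:320,240:420],(400,378)); b=cv2.resize(im("w"),(400,250)); c=cv2.resize(im("t")[120:250,225:355],(400,330))
cv2.imwrite("pics/v8.png",np.vstack([np.hstack([a[:330],c]),np.hstack([b,np.zeros_like(b)])]))
E
```

```text
0.6749999999999972
0.6750000000000043
0.6749999999999972
[ 0.5552908  -0.04589558  0.16898237] [[0.0879, 0.9961, -0.0], [0.9961, -0.0879, 0.0], [0.0, -0.0, -1.0]] [-0.0002 -0.001   0.0004 -0.0036  0.0011  0.0034] 33.9833 77.92638659477234
ball [(0.7, array([ 0.5672, -0.0412,  0.1429]))]
26273 plane [-0.00074602 -0.00311882  0.11477498]
```

View pics/v8.png

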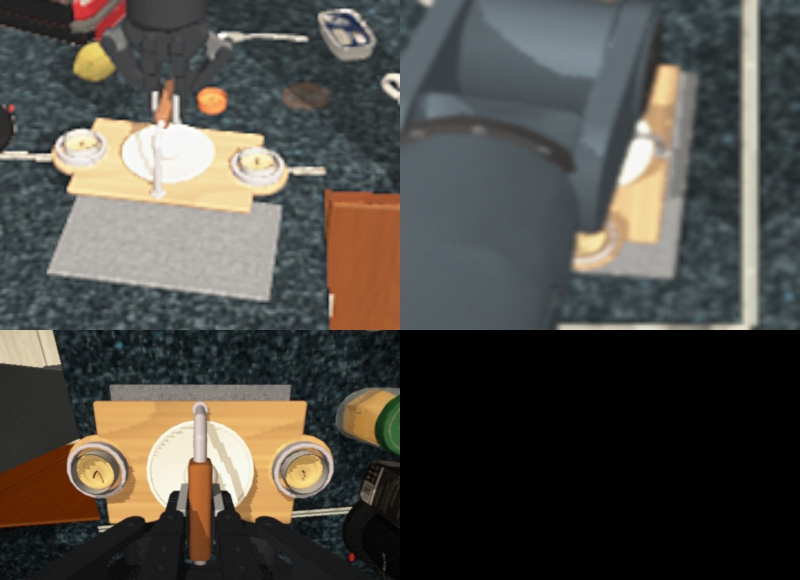

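The dish is in line with the mat, centred, level to about 0.2° and still. Both lights are in their cups and the ball is in the hollow. I'll let it settle briefly and hand in.

```bash
python3 - <<'E'
from place import *
m.dwell(2.0); print(m.current_ee_pos(),m.current_grip_force(),m.current_time()); print(m.sign_off())
E
```

```text
[ 0.55530882 -0.04587706  0.16901602] 77.92749524116516 36.1833
the job is handed in; nothing more can be done
None
```

The job is handed in at 36 s: both tea lights are in the cups, and the dish is held still and level about 10 cm above the mat, centred over it and turned in line with its length, though the ball, partly hidden by the handle, could only be seen to be in its hollow, not measured at its middle.

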